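# Set the drum drive's speed dial to the red setting pin and start it

## Task

Set the speed controller for the drum: push the dial round by its upright peg with the fingertips, gently and without gripping it, until the dial's index line points at the red setting pin on the scale (not the blue one). Only then press the green start button fully down with the fingertips and let it come up again, leaving the dial at its setting. Leave everything else on the bench, and the loose nut on the controller, where it is.

Things in the scene. Friction and masses are not known exactly. Their poses are not given: they have to be found in the camera images.
- controller: Blue speed controller box, fixed to the bench, 130 x 220 x 45 mm (x, y, z) with a grey top plate; origin at the centre of its underside. The dial axis stands at (0, 45 mm) in its own x, y; the green button at (-20, -72) mm. A loose nut lies on its top beyond the button.
- dial (a joint): Angle of the dial in rad, growing counter-clockwise seen from above; at 0 the index line points along the controller's +x (away from the robot) and the peg stands on the near side. Stops at -1.7 and 1.7. The dial stays where it is left; friction is 0.06 N m, so about 2 N at the peg turns it.
- dial_centre (a point): Centre of the dial's flat top face, on its vertical axis. The dial is a pale silver-white metal disc of 90 mm diameter, its top face 56.5 mm above the bench, with one black radial index line, 4.5 mm wide, on it. The black scale ring around it (122 mm diameter, top 48 mm above the bench) has white lines every 10 degrees and is turned differently each time.
- index_point (a point): The point that the dial's index line points at: 55.5 mm from the dial axis along the index line, over the scale ring (10.5 mm beyond the dial's rim); turns with the dial. The setting pins stand at this same distance from the axis.
- peg_top (a point): Centre of the top of the dial's upright black push peg: 15 mm diameter (20 mm at its foot), 30 mm tall above the dial's face, 31 mm from the dial axis, exactly opposite the index line; turns with the dial.
- red_pin: Red setting pin in the scale ring, 10 mm diameter, 4.5 mm high, its origin at the centre of its foot, 55.5 mm from the dial axis. The target: it may be to the left or the right of the index line.
- blue_pin: Blue setting pin, like the red one; another setting, not wanted.
- start (a joint): Travel of the green start button in m: 0 up, 0.006 fully down. A spring returns it; fully down takes 5 N.
- start_top (a point): Centre of the top face of the green start button (30 mm diameter); it is pressed straight down.
- nut: Loose silver flanged nut, 24 x 24 x 9 mm, lying on top of the controller beyond the button; origin at its underside. Leave it there.
- bowl: Black bowl, 130 mm diameter, 50 mm tall, standing on the bench to the right; leave it.
- solder_spool: Spool of solder wire, 50 mm diameter, 26 mm tall, on the bench to the left; leave it.
- tape_black: Roll of black tape, 66 mm diameter, 18 mm tall, on the bench to the left; leave it.
- jar_green: Jar with green content and black lid, 55 mm diameter, 71 mm tall, on the bench behind the controller; leave it.
- marker: White marker pen with black cap, 128 mm long, lying on the bench to the left; leave it.

How it is judged (in metres and radians):
On the way, in this order (a step that is already met when the one before it is completed fails the run):
1. the index line points at the red pin and the dial rests there (horizontal distance between index_point and red_pin below 0.005 m and velocity of joint dial between -0.05 and 0.05 rad/s), for 0.2 s.
2. the start button is pressed down with the fingers (value of joint start above 0.0045 m and contact force between the fingers and start above 0.5 N), for 0.05 s.
At the end, for the whole second after the job is handed in: The dial rests with its index line within 5 mm of the red pin's centre (about 5 degrees, half a scale division), and the start button has been pressed at least 4.5 mm down after that and has come up again (within 1.5 mm) (all of step 1 and value of joint start below 0.0015 m); the robot touches nothing.
It fails at once if the start button is pressed while the dial is not at the red pin (value of joint start above 0.003 m and horizontal distance between index_point and red_pin above 0.006 m).
It fails at once if the dial or its peg is gripped or pressed with more than 30 N (contact force between the fingers and dial above 30 N).
It fails at once if the start button is rammed with more than 40 N (contact force between the arm and start above 40 N).
It fails at once if a bystander is lifted, carried or pushed more than 15 mm (distance of any of nut, bowl, solder_spool, tape_black, jar_green, marker from where it was at the start of the episode above 0.015 m).
It also fails if it takes over 42 s, if anything falls off the work surface, if the arm or the gripper's body presses on something with over 40 N, if the wrist force passes 120 N, or if a joint passes its speed limit or range.

## Robot

A 6-joint arm with a two-finger parallel gripper is mounted at the origin on a cart in front of the work surface, level with it; the furniture and walls round the work are solid. World frame = base frame: x ahead of the robot, y to its left, z up, the work surface at z = 0. Lengths are in m, angles in degrees, forces in N, time in s.
With the tool pointing down it reaches from about 0.375 to 0.9 m from the base axis. Payload 3.1 kg.
Tool frame: the origin (TCP) lies at the very end of the fingers, on their centre line; the grasp point (between the pads) lies 19 mm behind it (bot.tcp_to_grasp is the distance from the TCP to the grasp point, in m); z points along the fingers, y is the direction in which the jaws open and shut (so a half turn about z gives the same grasp; the last joint's range is limited). The gripper opens to 87 mm and grips with 3 to 60 N. Pads are 19 mm wide; open, the fingers measure 117 mm over their backs; the gripper's body (75 mm by 190 mm) begins 51 mm behind the grasp point.
Start: joints at [-80.185, 30.224, 82.088, -0, 67.689, -10.227], TCP at [0.214, -0.587, 0.223] pointing down, gripper open.
Joint ranges: [-176.69, 176.69], [-43.24, 126.21], [12.49, 139.97], [-82, 262], [0, 151.66], [-163.58, 163.58]. Speed limits (degrees/s): [159.86, 159.86, 180, 180, 180, 180].

## Interface

Orientations are given as a 3x3 rotation matrix whose columns are the frame's x, y, z axes.
In Python, from rig import telemetry, eyes, order, bot gives the robot as it stands. The module is installed in compiled form; this text tells all that it offers.
- The arm moves only by the tool servo_tool, never from a script. Its argument "targets" is a list of rows, each a list of 2 entries, a list of its own where there are three numbers: the shift along the tool's x, y, z in m, then the turn, a rotation vector about the tool's x, y, z in rad. In form: [[[tx, ty, tz], [wx, wy, wz]], ...]. A call has 1 to 12 rows; each row is the pose to reach, as a shift and turn from the pose commanded when the call began, along the tool's axes at that moment; what a row does not reach only later rows make up. A row lasts 1/8 s, in which the tool goes at most 62.5 mm and 10.7 degrees, less where a joint would pass 70% of its speed; a pose out of reach is approached as far as the arm can. A call with a gripper value outside its range is refused whole. "gripper" is the finger opening in m, from 0 to 0.087, set as the call begins (left out, the last holds). The fingers move at their own pace and stop on an object; the grip force is fixed at half the most. Time passes only in rows, so rows that repeat a pose let the fingers close. It gives the time, the measured TCP pose, the force and the opening at its end, in the units of the state.
- telemetry.read_state(): the state, without advancing time (a new reading comes with each control period).
- eyes.capture(name): name is "scene" or "top"; returns a dict with "pixels" (420x560x3 uint8, blue, green, red), "intrinsics" (3x3 intrinsics, pixels), "k1" (the pictures are not rectified: a ray, as slopes to the right and down, at radius r is drawn at 1 + k1 r^2 times it, then the intrinsics apply), "extrinsics" (4x4, takes a point from camera to world coordinates). Camera axes: x right, y down, z forward; pixel columns grow to the right and rows downward; lengths in m; the calibration is good to about 2 mm. A picture is of the moment at which its call begins. There is no depth.
- order.hand_in(): hands the job in, once; it reports no verdict.
The state is a dict: "time_s": time; "joint_positions": joint angles; "qvel": joint speeds; "tau": joint torques, N m; "position": TCP position; "tcp_rot": TCP orientation; "force": force on the tool from outside, world axes, zero at the start; "moment": the same for the moment, N m; "opening": opening from 0.0 (shut) to 1.0 (fully open).
Only numpy, scipy, OpenCV 4.12 (cv2) and the standard library are available. Lean on these libraries where they do the work, as an engineer would, in place of code of your own. Each camera call takes 0.05 s, during which the arm holds its last target. There are 200 camera calls.

## Working session

There is one attempt and no reset: what is moved stays moved. The work goes in short steps, Python scripts to look and compute and a tool call to move; the robot and the scene stay as the last step left them, time stands still between calls to the robot, and variables do not carry over. Pictures are saved under pics/ and viewed, about 8 in all and at most 12, crops included, and the job is handed in when it is done.

Besides the shell and the picture viewer there is one more tool, called after "Request:" in YAML: its name, and indented under it one key for each argument. servo_tool: Moves the arm, as the interface text tells. Its arguments: {"type":"object","properties":{"targets":{"type":"array","items":{"type":"array"}},"gripper":{"type":"number"}},"required":["targets"]}

```bash
mkdir -p pics; cat > h.py <<'E'
import numpy as np, cv2
from rig import telemetry, eyes, order, bot
def ray(c,u,v):
    K=np.array(c["intrinsics"]);k=c["k1"]
    d=np.array([(u-K[0,2])/K[0,0],(v-K[1,2])/K[1,1]]);s=d.copy()
    for _ in range(30): s=d/(1+k*(s@s))
    T=np.array(c["extrinsics"]);return T[:3,3],T[:3,:3]@np.array([s[0],s[1],1])
def onz(c,u,v,z):
    o,r=ray(c,u,v);return o+r*(z-o[2])/r[2]
def proj(c,p):
    T=np.array(c["extrinsics"]);q=T[:3,:3].T@(np.array(p)-T[:3,3]);s=q[:2]/q[2];s=s*(1+c["k1"]*(s@s))
    K=np.array(c["intrinsics"]);return K[0,0]*s[0]+K[0,2],K[1,1]*s[1]+K[1,2]
E
python3 - <<'E'
from h import *
for n in("scene","top"):
    c=eyes.capture(n);cv2.imwrite(f"pics/{n}0.png",c["pixels"]);print(n,np.round(c["extrinsics"],3).tolist(),np.array(c["intrinsics"]).tolist(),c["k1"])
    np.save(f"{n}.npy",c,allow_pickle=True)
s=telemetry.read_state();print(s)
E
```

```text
scene [[-0.578, -0.618, 0.533, -0.005], [-0.816, 0.447, -0.367, 0.47], [-0.011, -0.647, -0.762, 0.908], [0.0, 0.0, 0.0, 1.0]] [[430.9754240363206, 0.0, 282.7735129872822], [0.0, 430.9754240363206, 212.87089785146918], [0.0, 0.0, 1.0]] -0.12118444268540149
top [[-0.022, -0.993, 0.117, 0.418], [-1.0, 0.021, -0.012, 0.081], [0.01, -0.117, -0.993, 1.344], [0.0, 0.0, 0.0, 1.0]] [[513.9545939692727, 0.0, 279.08864737245176], [0.0, 513.9545939692727, 206.18991806615614], [0.0, 0.0, 1.0]] -0.1178635588225965
{'time_s': 0.1, 'joint_positions': array([-8.01855966e+01,  3.02755854e+01,  8.21496181e+01, -1.34295256e-03,
        6.76906229e+01, -1.02278573e+01]), 'qvel': array([ 0.03153627, -0.12106659, -0.15106604, -0.00991771, -0.03762001,
       -0.05265146]), 'tau': array([-5.34977971e-04, -4.40985882e+01, -1.77151126e+01,  6.35293638e-02,
        5.34009864e-02, -4.10544021e-05]), 'position': array([ 0.21409464, -0.5864698 ,  0.22164545]), 'tcp_rot': array([[ 9.39437100e-01,  3.42721172e-01, -3.65954946e-04],
       [ 3.42721201e-01, -9.39435056e-01,  1.98826870e-03],
       [ 3.37630873e-04, -1.99327390e-03, -9.99997956e-01]]), 'force': array([ 0.11098191, -0.06428557, -0.4216719 ]), 'moment': array([-0.02673942, -0.02568831,  0.00269676]), 'opening': 1.0042078634041782}
```

View pics/top0.png

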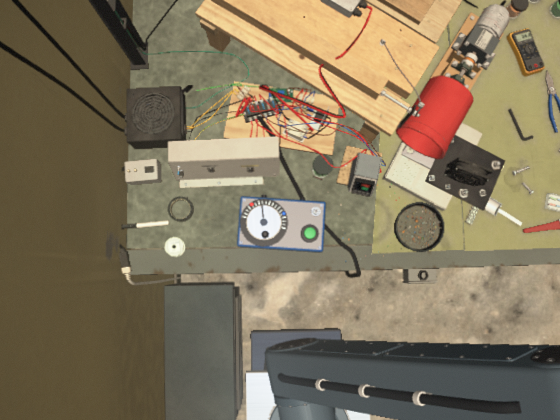

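View pics/scene0.png

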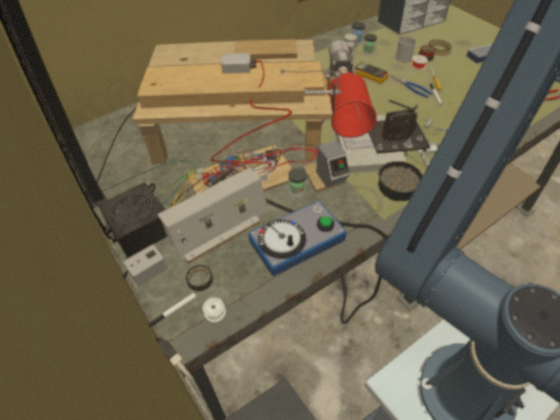

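Top view: controller centred near (282,224), dial (264,221), peg (265,235), button (310,233), nut (315,211). I'll zoom for the pins.

```bash
python3 - <<'E'
from h import *
t=np.load("top.npy",allow_pickle=True).item();s=np.load("scene.npy",allow_pickle=True).item()
a=cv2.resize(t["pixels"][190:255,230:330],None,fx=6,fy=6,interpolation=cv2.INTER_CUBIC)
b=cv2.resize(s["pixels"][200:275,245:350],None,fx=5,fy=5,interpolation=cv2.INTER_CUBIC)
cv2.imwrite("pics/z1.png",a);cv2.imwrite("pics/z2.png",b)
for n,c,(x0,x1,y0,y1) in(("top",t,(230,330,190,255)),("scene",s,(245,350,200,275))):
    im=c["pixels"][y0:y1,x0:x1].astype(int);B,G,R=im[...,0],im[...,1],im[...,2]
    hsv=cv2.cvtColor(c["pixels"][y0:y1,x0:x1],cv2.COLOR_BGR2HSV)
    for nm,m,z in(("green",(G>R+50)&(G>B+40),.05),("red",(R>G+50)&(R>B+50),.0525),("dial",(im.min(2)>200),.0565),("box",(B>R+35)&(B>G+15),.045)):
        k,l,st,ce=cv2.connectedComponentsWithStats(m.astype(np.uint8))
        for i in range(1,k):
            if st[i,4]>3: u,v=ce[i]+[x0,y0];print(n,nm,st[i,4],np.round([u,v],1),np.round(onz(c,u,v,z),4))
E
```

```text
top green 109 [309.5 232.6] [ 0.5016 -0.0107  0.05  ]
top red 16 [251.3 203.9] [0.5775 0.1349 0.0525]
top dial 782 [263.3 221.4] [0.5319 0.1053 0.0565]
top dial 53 [315.6 210.8] [ 0.5559 -0.0272  0.0565]
top box 422 [282.9 226.5] [0.519  0.0561 0.045 ]
top box 13 [283.3 213.1] [0.5532 0.0543 0.045 ]
scene green 86 [325.4 220.8] [ 0.5079 -0.0165  0.05  ]
scene red 14 [261.5 230.7] [0.5756 0.1353 0.0525]
scene box 12 [292.9 222.3] [0.5561 0.0516 0.045 ]
scene box 437 [295.8 250.6] [0.4801 0.0986 0.045 ]
```

View pics/z1.png

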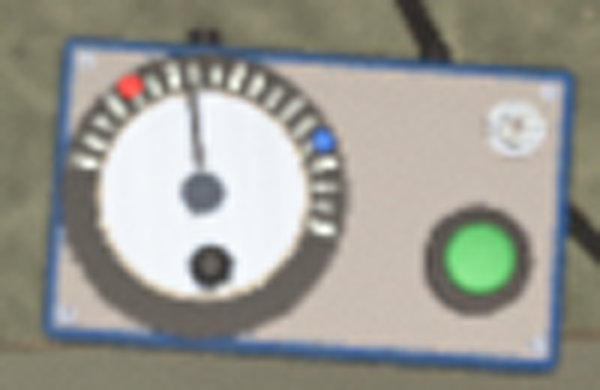

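View pics/z2.png

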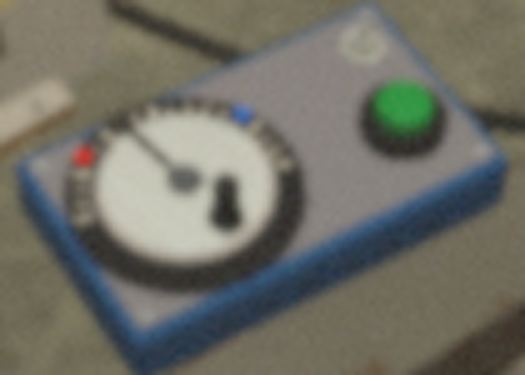

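```bash
python3 - <<'E'
from h import *
t=np.load("top.npy",allow_pickle=True).item();s=np.load("scene.npy",allow_pickle=True).item()
im=t["pixels"];m=np.zeros(im.shape[:2],np.uint8);m[195:250,235:300]=(im[195:250,235:300].min(2)>170)
k,l,st,ce=cv2.connectedComponentsWithStats(m);i=1+st[1:,4].argmax()
cn=max(cv2.findContours((l==i).astype(np.uint8),0,1)[0],key=len);h=cv2.convexHull(cn)
P=np.array([onz(t,*p,.0565)[:2] for p in h[:,0].astype(float)])
A=np.c_[2*P,np.ones(len(P))];x=np.linalg.lstsq(A,(P**2).sum(1),rcond=None)[0];print("circ",x[:2],np.sqrt(x[2]+x[:2]@x[:2]))
f=lambda u,v,z:onz(t,(u+.5)/6-.5+230,(v+.5)/6-.5+190,z)
g=lambda u,v,z:onz(s,(u+.5)/5-.5+245,(v+.5)/5-.5+200,z)
C=f(202,193,.0575)
for n,p in(("hub",C),("tip",f(193,92,.0565)),("red",f(130,87,.0525)),("blue",f(323,141,.0525)),("pegtop",f(210,265,.0865)),("shub",g(184,179,.0575)),("stip",g(127,121,.0565)),("sred",g(84,156,.0525)),("speg",g(227,180,.0865)),("nut",f(515,129,.05)),("btn",f(480,258,.06))):
    d=(p-(g(184,179,.0575) if n[0]=="s" else C))[:2];print(n,np.round(p,4),np.hypot(*d).round(4),np.degrees(np.arctan2(d[1],d[0])).round(1))
# button triangulate
o1,r1=ray(t,(480.5)/6-.5+230,258.5/6-.5+190);o2,r2=ray(s,405.5/5-.5+245,103/5-.5+200)
a=np.linalg.lstsq(np.c_[r1,-r2],o2-o1,rcond=None)[0];print("btn tri",o1+r1*a[0],o2+r2*a[1])
cs=[f(*p,.045)[:2] for p in((68,42),(575,70),(553,368),(47,338))];print("box corners",np.round(cs,4).tolist(),"c",np.mean(cs,0))
E
```

```text
circ [0.53480569 0.10664949] 0.04696006996391633
hub [0.531  0.1054 0.0575] 0.0 0.0
tip [0.5738 0.1084 0.0565] 0.0429 4.0
red [0.577  0.135  0.0525] 0.0547 32.8
blue [0.5524 0.0541 0.0525] 0.0555 -67.4
pegtop [0.4989 0.1021 0.0865] 0.0323 -174.2
shub [0.531  0.1054 0.0575] 0.0 0.0
stip [0.5788 0.1071 0.0565] 0.0478 2.0
sred [0.5755 0.1357 0.0525] 0.0538 34.3
speg [0.5002 0.1015 0.0865] 0.0311 -172.8
nut [ 0.556  -0.0272  0.05  ] 0.1349 -79.3
btn [ 0.5011 -0.0101  0.06  ] 0.1193 -104.5
btn tri [ 0.50078136 -0.00976367  0.06491003] [ 0.50052628 -0.0100376   0.06491289]
box corners [[0.5977, 0.1614], [0.5812, -0.054], [0.455, -0.0407], [0.4722, 0.172]] c [0.52654839 0.05970265]
```

Request:
servo_tool:
  targets:
    - [[0.3, -0.2, 0.03], [0, 0, 0]]
    - [[0.3, -0.2, 0.03], [0, 0, 0]]
    - [[0.3, -0.2, 0.03], [0, 0, 0]]
    - [[0.4, -0.35, 0.04], [0, 0, 0]]
    - [[0.4, -0.35, 0.04], [0, 0, 0]]
    - [[0.4, -0.35, 0.04], [0, 0, 0]]
    - [[0.505, -0.588, 0.05], [0, 0, 0]]
    - [[0.505, -0.588, 0.05], [0, 0, 0]]
    - [[0.505, -0.588, 0.05], [0, 0, 0]]
    - [[0.505, -0.588, 0.05], [0, 0, 0]]
    - [[0.505, -0.588, 0.05], [0, 0, 0]]
    - [[0.505, -0.588, 0.05], [0, 0, 0]]
  gripper: 0

```text
time_s: 1.6
position: [0.4793, 0.1021, 0.1744]
tcp_rot: [[0.939, 0.343, 0.0], [0.343, -0.939, -0.0], [0.0, 0.0, -1.0]]
force: [0.8, -0.5, -0.4]
opening: 0.006
```

Request:
servo_tool:
  targets:
    - [[0, 0, 0], [0, 0, 0]]
    - [[0, 0, 0], [0, 0, 0]]
    - [[0, 0, 0], [0, 0, 0]]

```text
time_s: 1.98
position: [0.479, 0.0987, 0.1745]
tcp_rot: [[0.94, 0.341, -0.001], [0.341, -0.94, -0.0], [-0.001, 0.0, -1.0]]
force: [0.4, -0.4, 0.1]
opening: 0.006
```

Request:
servo_tool:
  targets:
    - [[0.021, -0.033, 0.03], [0, 0, 0]]
    - [[0.021, -0.033, 0.065], [0, 0, 0]]
    - [[0.021, -0.033, 0.09], [0, 0, 0]]
    - [[0.021, -0.033, 0.106], [0, 0, 0]]
    - [[0.021, -0.033, 0.106], [0, 0, 0]]
    - [[0.021, -0.033, 0.106], [0, 0, 0]]

```text
time_s: 2.72
position: [0.4882, 0.1373, 0.0691]
tcp_rot: [[0.94, 0.341, 0.001], [0.341, -0.94, 0.0], [0.001, 0.0, -1.0]]
force: [0.3, -0.7, 0.1]
opening: 0.006
```

```bash
python3 - <<'E'
from h import *
s=telemetry.read_state();print(s["position"],s["force"])
c=eyes.capture("scene")
cv2.imwrite("pics/s1.png",cv2.resize(c["pixels"][150:290,220:380],None,fx=4,fy=4,interpolation=cv2.INTER_CUBIC))
E
```

```text
[0.4882319  0.137265   0.06912004] [ 0.33153817 -0.73902774  0.08433236]
```

View pics/s1.png

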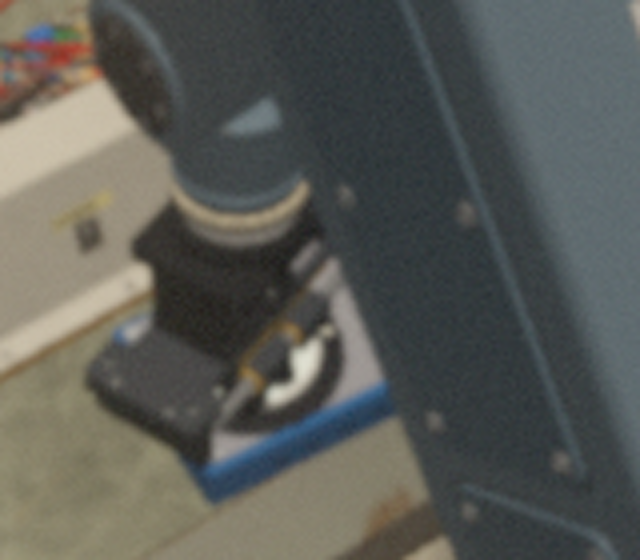

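The gripper is beside the dial, on the +y side of the peg, clear of it. Pushing gently along tool y.

Request:
servo_tool:
  targets:
    - [[0, 0.003, 0], [0, 0, 0]]
    - [[0, 0.006, 0], [0, 0, 0]]
    - [[0, 0.009, 0], [0, 0, 0]]
    - [[0, 0.0115, 0], [0, 0, 0]]
    - [[0, 0.0135, 0], [0, 0, 0]]
    - [[0, 0.015, 0], [0, 0, 0]]
    - [[0, 0.0165, 0], [0, 0, 0]]
    - [[0, 0.018, 0], [0, 0, 0]]
    - [[0, 0.0195, 0], [0, 0, 0]]
    - [[0, 0.021, 0], [0, 0, 0]]
    - [[0, 0.0225, 0], [0, 0, 0]]
    - [[0, 0.0225, 0], [0, 0, 0]]

```text
time_s: 4.28
position: [0.4953, 0.1171, 0.0686]
tcp_rot: [[0.94, 0.343, -0.0], [0.343, -0.94, 0.0], [-0.0, -0.0, -1.0]]
force: [0.1, -0.6, 0.3]
opening: 0.007
```

Request:
servo_tool:
  targets:
    - [[0, 0.001, 0], [0, 0, 0]]
    - [[0, 0.002, 0], [0, 0, 0]]
    - [[0, 0.003, 0], [0, 0, 0]]
    - [[0, 0.004, 0], [0, 0, 0]]

```text
time_s: 4.78
position: [0.4954, 0.1135, 0.0684]
tcp_rot: [[0.939, 0.343, -0.003], [0.343, -0.939, 0.0], [-0.002, -0.001, -1.0]]
force: [-2.5, 1.9, 0.9]
opening: 0.008
```

```bash
python3 - <<'E'
from h import *
s=telemetry.read_state();print(s["position"],s["force"],s["moment"])
for n in("scene","top"):
    c=eyes.capture(n)
    (x0,x1,y0,y1)=(230,330,190,255) if n=="top" else (245,320,200,290)
    cv2.imwrite(f"pics/{n}2.png",cv2.resize(c["pixels"][y0:y1,x0:x1],None,fx=5,fy=5,interpolation=cv2.INTER_CUBIC))
a=[cv2.imread(f"pics/{n}2.png") for n in("scene","top")]
H=max(x.shape[0] for x in a);w=[cv2.copyMakeBorder(x,0,H-x.shape[0],0,0,0) for x in a]
o=np.hstack(w);print(o.shape);cv2.imwrite("pics/b2.png",cv2.resize(o,None,fx=.9,fy=.9))
E
```

```text
[0.49539312 0.11349719 0.06837857] [-2.47216729  1.8717779   0.93188354] [ 0.38880846  0.51570337 -0.04739723]
(450, 875, 3)
```

View pics/b2.png

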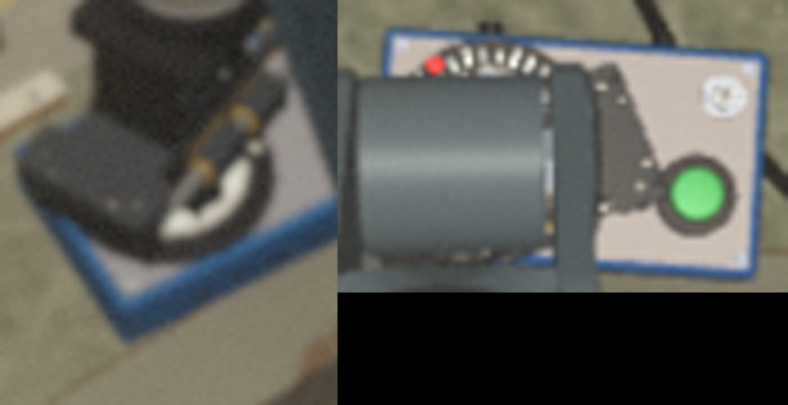

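Request:
servo_tool:
  targets:
    - [[0, 0.001, 0], [0, 0, 0]]
    - [[0, 0.002, 0], [0, 0, 0]]
    - [[0, 0.003, 0], [0, 0, 0]]
    - [[0, 0.004, 0], [0, 0, 0]]
    - [[0, 0.005, 0], [0, 0, 0]]
    - [[0, 0.006, 0], [0, 0, 0]]
    - [[0, 0.007, 0], [0, 0, 0]]
    - [[0, 0.008, 0], [0, 0, 0]]
    - [[0, 0.009, 0], [0, 0, 0]]
    - [[0, 0.01, 0], [0, 0, 0]]
    - [[0, 0.01, 0], [0, 0, 0]]

```text
time_s: 6.25
position: [0.5005, 0.1039, 0.0686]
tcp_rot: [[0.939, 0.343, 0.001], [0.343, -0.939, -0.0], [0.001, 0.0, -1.0]]
force: [-2.7, 0.9, -0.4]
opening: 0.007
```

Request:
servo_tool:
  targets:
    - [[0, -0.01, 0], [0, 0, 0]]
    - [[0, -0.015, -0.02], [0, 0, 0]]
    - [[0, -0.015, -0.08], [0, 0, 0]]
    - [[0, 0.04, -0.1], [0, 0, 0]]
    - [[0, 0.1, -0.1], [0, 0, 0]]
    - [[0, 0.16, -0.1], [0, 0, 0]]
    - [[0, 0.22, -0.1], [0, 0, 0]]
    - [[0, 0.25, -0.1], [0, 0, 0]]
    - [[0, 0.25, -0.1], [0, 0, 0]]
    - [[0, 0.25, -0.1], [0, 0, 0]]

```text
time_s: 7.5
position: [0.5854, -0.1299, 0.1684]
tcp_rot: [[0.939, 0.343, -0.0], [0.343, -0.939, 0.0], [-0.0, -0.001, -1.0]]
force: [0.6, 0.4, -0.6]
opening: 0.003
```

```bash
python3 - <<'E'
from h import *
s=telemetry.read_state();print(s["time_s"],s["position"],s["force"])
c=eyes.capture("top");np.save("top3.npy",c,allow_pickle=True)
cv2.imwrite("pics/t3.png",cv2.resize(c["pixels"][190:255,230:330],None,fx=6,fy=6,interpolation=cv2.INTER_CUBIC))
E
```

```text
7.5 [ 0.58542777 -0.12985119  0.16843942] [ 0.64072058  0.38978029 -0.56305958]
```

View pics/t3.png

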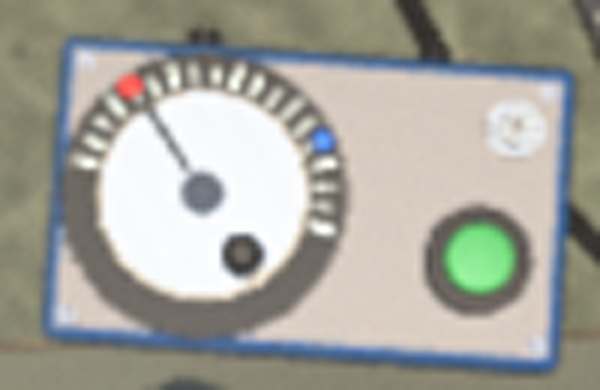

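The line now ends near (146,105), just short of the red pin (130,87); the peg top is at (242,255). I'll measure the remaining angle.

```bash
cat > ang.py <<'E'
from h import *
import sys
def meas(c):
    C=np.array([.531,.1054]);g=cv2.cvtColor(c["pixels"],cv2.COLOR_BGR2GRAY).astype(np.float32)
    # dark line angle: brightness along rays over the dial face
    a=np.arange(-20,60,.25);I=[]
    for th in np.radians(a):
        p=[proj(c,[C[0]+r*np.cos(th),C[1]+r*np.sin(th),.0565]) for r in np.arange(.02,.040,.001)]
        p=np.array(p,np.float32)[None];I.append(cv2.remap(g,p[...,0],p[...,1],1).mean())
    I=np.array(I);w=np.clip(np.median(I)-15-I,0,None);line=(a*w).sum()/w.sum()
    im=c["pixels"].astype(int);w=np.clip(im[...,2]-im[...,:2].max(2)-25,0,None);k=np.zeros_like(w);k[195:215,240:262]=1;w=w*k
    v,u=np.mgrid[:420,:560];p=onz(c,(u*w).sum()/w.sum(),(v*w).sum()/w.sum(),.0525)[:2]-C
    pk=np.clip(90-g,0,None)
    m=np.zeros_like(g);q=proj(c,[C[0],C[1],.0565])
    return line,np.degrees(np.arctan2(p[1],p[0])),np.hypot(*p)
for f in("top.npy","top3.npy"):
    print(f,meas(np.load(f,allow_pickle=True).item()))
t=np.load("top3.npy",allow_pickle=True).item();p=onz(t,242.5/6-.5+230,255.5/6-.5+190,.0865);d=p[:2]-[.531,.1054];print("peg",p,np.hypot(*d),np.degrees(np.arctan2(d[1],d[0]))+180)
E
python3 ang.py
```

```text
top.npy (np.float64(5.02621694443791), np.float64(32.7117178198255), np.float64(0.05529358168298341))
top3.npy (np.float64(31.015835219458836), np.float64(32.70668828350717), np.float64(0.05526219103128832))
peg [0.50271086 0.08899099 0.0865    ] 0.03270368878375977 30.115721186237806
```

Dial is about 1.7° (≈1.7 mm) from the red pin, well inside the 5 mm limit. Next the button at (0.501, -0.010), top z≈0.065.

Request:
servo_tool:
  targets:
    - [[-0.02, -0.06, 0], [0, 0, 0]]
    - [[-0.0385, -0.12, 0], [0, 0, 0]]
    - [[-0.0385, -0.142, 0], [0, 0, 0]]
    - [[-0.0385, -0.142, 0.04], [0, 0, 0]]
    - [[-0.0385, -0.142, 0.07], [0, 0, 0]]
    - [[-0.0385, -0.142, 0.092], [0, 0, 0]]
    - [[-0.0385, -0.142, 0.092], [0, 0, 0]]
    - [[-0.0385, -0.142, 0.092], [0, 0, 0]]

```text
time_s: 8.55
position: [0.5012, -0.01, 0.0773]
tcp_rot: [[0.939, 0.344, 0.001], [0.344, -0.939, -0.0], [0.001, 0.001, -1.0]]
force: [0.2, -0.8, 0.6]
opening: 0.003
```

Request:
servo_tool:
  targets:
    - [[0, 0, 0.002], [0, 0, 0]]
    - [[0, 0, 0.004], [0, 0, 0]]
    - [[0, 0, 0.006], [0, 0, 0]]
    - [[0, 0, 0.008], [0, 0, 0]]
    - [[0, 0, 0.01], [0, 0, 0]]
    - [[0, 0, 0.01], [0, 0, 0]]

```text
time_s: 9.3
position: [0.501, -0.0107, 0.0665]
tcp_rot: [[0.939, 0.343, -0.0], [0.343, -0.939, -0.0], [-0.0, -0.0, -1.0]]
force: [0.1, 0.5, 3.0]
opening: 0.01
```

Request:
servo_tool:
  targets:
    - [[0, 0, 0.001], [0, 0, 0]]
    - [[0, 0, 0.002], [0, 0, 0]]
    - [[0, 0, 0.003], [0, 0, 0]]
    - [[0, 0, 0.003], [0, 0, 0]]

```text
time_s: 9.8
position: [0.501, -0.0107, 0.0636]
tcp_rot: [[0.939, 0.343, 0.0], [0.343, -0.939, -0.0], [0.0, 0.0, -1.0]]
force: [-0.6, -0.6, 2.6]
opening: 0.007
```

Request:
servo_tool:
  targets:
    - [[0, 0, 0.001], [0, 0, 0]]
    - [[0, 0, 0.002], [0, 0, 0]]
    - [[0, 0, 0.003], [0, 0, 0]]
    - [[0, 0, 0.003], [0, 0, 0]]

```text
time_s: 10.3
position: [0.501, -0.0107, 0.0613]
tcp_rot: [[0.939, 0.343, 0.0], [0.343, -0.939, -0.0], [0.0, 0.0, -1.0]]
force: [-2.1, -0.6, 9.9]
opening: 0.003
```

Request:
servo_tool:
  targets:
    - [[0, 0, 0.0005], [0, 0, 0]]
    - [[0, 0, 0.001], [0, 0, 0]]
    - [[0, 0, 0.001], [0, 0, 0]]

```text
time_s: 10.68
position: [0.501, -0.0107, 0.0612]
tcp_rot: [[0.939, 0.343, 0.001], [0.343, -0.939, -0.0], [0.001, 0.001, -1.0]]
force: [-3.5, -0.1, 17.5]
opening: 0.004
```

Bottomed out: the force rises but nothing moves further. Releasing and clearing away.

Request:
servo_tool:
  targets:
    - [[0, 0, -0.005], [0, 0, 0]]
    - [[0, 0, -0.015], [0, 0, 0]]
    - [[0, 0, -0.06], [0, 0, 0]]
    - [[0, 0, -0.11], [0, 0, 0]]
    - [[0.02, 0.06, -0.12], [0, 0, 0]]
    - [[0.03, 0.12, -0.12], [0, 0, 0]]
    - [[0.03, 0.18, -0.12], [0, 0, 0]]
    - [[0.03, 0.18, -0.12], [0, 0, 0]]
    - [[0.03, 0.18, -0.12], [0, 0, 0]]
    - [[0.03, 0.18, -0.12], [0, 0, 0]]

```text
time_s: 11.92
position: [0.5899, -0.1678, 0.1792]
tcp_rot: [[0.939, 0.344, -0.002], [0.344, -0.939, 0.001], [-0.001, -0.002, -1.0]]
force: [0.1, 0.2, 0.5]
opening: 0.008
```

```bash
python3 - <<'E'
from h import *
s=telemetry.read_state();print(s["time_s"],s["position"],s["force"])
c=eyes.capture("top");np.save("top3.npy",c,allow_pickle=True)
cv2.imwrite("pics/t4.png",cv2.resize(c["pixels"][190:255,230:330],None,fx=6,fy=6,interpolation=cv2.INTER_CUBIC))
E
python3 ang.py
```

```text
11.925 [ 0.58985857 -0.1677629   0.17922668] [0.11793511 0.22170186 0.54659001]
top.npy (np.float64(5.02621694443791), np.float64(32.7117178198255), np.float64(0.05529358168298341))
top3.npy (np.float64(31.031433673021446), np.float64(32.71456209982544), np.float64(0.05526202054698039))
peg [0.50271086 0.08899099 0.0865    ] 0.03270368878375977 30.115721186237806
```

View pics/t4.png

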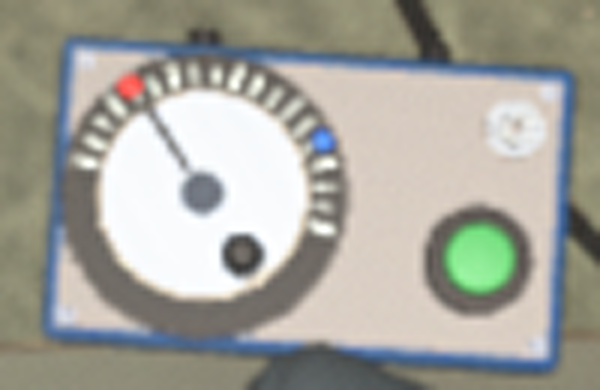

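The dial hasn't moved, with its line at the red pin (130,87). The button looks up at (480,258), the nut is still at (515,129), and the arm is clear. Handing in.

```bash
python3 -c "
from rig import order
print(order.hand_in())"
```

```text
the job is handed in; nothing more can be done
None
```

I pushed the dial about 26° counter-clockwise by its peg with the closed fingertips. I then pressed the green button to its stop, let it come up and moved the arm clear. I handed the job in at about 12 s, and no verdict was reported.

- **Dial:** in the last picture the index line is at 31.0° and the red pin at 32.7°, about 1.7 mm short (limit 5 mm). A rougher reading from the peg gave 30.1°, about 2.5 mm short. The line's angle was the same before and after the button press, within measurement noise.
- **Forces on the dial:** the contact readings I took, one mid-push and one at its end, were about 3 N (limit 30 N).
- **Button:** the force reached 17.5 N (limit 40 N) with no further movement, so it was fully down. It looks the same afterwards as before, so I take it to be back up, but I did not measure its height.
- **Bystanders:** the nut is where it was. I did not re-check the other bench objects, but the arm stayed well above them.

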